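# Two knobs into the order tray

## Task

A customer has ordered two of the small turned cabinet knobs. Take any two of the three identical small mushroom-shaped knobs on the bench and stand them upright on their feet in the low wooden order tray, and leave the third knob standing where it is. The single much larger knob of the same shape, the slim pointed finial and the squat bun foot are not part of the order.

Things in the scene. Friction and masses are not known exactly. Their poses are not given: they have to be found in the camera images.
- knob_1: Small turned cabinet knob of bare pale wood, mushroom-shaped, round about its z axis, standing on its foot on the bench: 38 mm tall; head 40 mm across, with a straight band 20 to 32 mm above the underside; waist 20 mm, flat foot 30 mm across. About 30 g. Origin: centre of the underside; z up. One of three alike.
- knob_2: Small turned cabinet knob of bare pale wood, mushroom-shaped, round about its z axis, standing on its foot on the bench: 38 mm tall; head 40 mm across, with a straight band 20 to 32 mm above the underside; waist 20 mm, flat foot 30 mm across. About 30 g. Origin: centre of the underside; z up. Same as knob_1. Turned pieces stand at least 95 mm apart (centres).
- knob_3: Small turned cabinet knob of bare pale wood, mushroom-shaped, round about its z axis, standing on its foot on the bench: 38 mm tall; head 40 mm across, with a straight band 20 to 32 mm above the underside; waist 20 mm, flat foot 30 mm across. About 30 g. Origin: centre of the underside; z up. Same as knob_1. Bystanders: a knob 58 mm across, a finial 68 mm tall, a bun foot 54 mm across.
- tray_in (a point): Centre of the inner floor of the order tray: low empty plywood tray fixed to the bench, 156 x 256 mm outside, 26 mm tall, walls 8 mm thick, inside 140 mm along x and 240 mm along y, inner floor 8 mm above the bench; the walls rise 18 mm above the inner floor. x along the short side, y along the long side, z up.

How it is judged (in metres and radians):
At the end, for the whole second after the job is handed in: Two knobs stand upright (within 10 degrees), at rest, on the inner floor of the tray, axis within 57 mm (short side) and 107 mm (long side) of its centre, underside within 8 mm of the floor; the third knob is upright within 30 mm of where it started ((((distance of knob_1 from where it was at the start of the episode below 0.03 m and angle between knob_1's own z axis and vertical below 0.18 rad) and (x of knob_2 in the frame of tray_in between -0.057 and 0.057 m and y of knob_2 in the frame of tray_in between -0.107 and 0.107 m and z of knob_2 in the frame of tray_in between -0.008 and 0.008 m and angle between knob_2's own z axis and vertical below 0.18 rad and linear speed of knob_2 below 0.02 m/s) and (x of knob_3 in the frame of tray_in between -0.057 and 0.057 m and y of knob_3 in the frame of tray_in between -0.107 and 0.107 m and z of knob_3 in the frame of tray_in between -0.008 and 0.008 m and angle between knob_3's own z axis and vertical below 0.18 rad and linear speed of knob_3 below 0.02 m/s)) or ((distance of knob_2 from where it was at the start of the episode below 0.03 m and angle between knob_2's own z axis and vertical below 0.18 rad) and (x of knob_1 in the frame of tray_in between -0.057 and 0.057 m and y of knob_1 in the frame of tray_in between -0.107 and 0.107 m and z of knob_1 in the frame of tray_in between -0.008 and 0.008 m and angle between knob_1's own z axis and vertical below 0.18 rad and linear speed of knob_1 below 0.02 m/s) and (x of knob_3 in the frame of tray_in between -0.057 and 0.057 m and y of knob_3 in the frame of tray_in between -0.107 and 0.107 m and z of knob_3 in the frame of tray_in between -0.008 and 0.008 m and angle between knob_3's own z axis and vertical below 0.18 rad and linear speed of knob_3 below 0.02 m/s)) or ((distance of knob_3 from where it was at the start of the episode below 0.03 m and angle between knob_3's own z axis and vertical below 0.18 rad) and (x of knob_1 in the frame of tray_in between -0.057 and 0.057 m and y of knob_1 in the frame of tray_in between -0.107 and 0.107 m and z of knob_1 in the frame of tray_in between -0.008 and 0.008 m and angle between knob_1's own z axis and vertical below 0.18 rad and linear speed of knob_1 below 0.02 m/s) and (x of knob_2 in the frame of tray_in between -0.057 and 0.057 m and y of knob_2 in the frame of tray_in between -0.107 and 0.107 m and z of knob_2 in the frame of tray_in between -0.008 and 0.008 m and angle between knob_2's own z axis and vertical below 0.18 rad and linear speed of knob_2 below 0.02 m/s)))); the robot touches nothing.
It also fails if it takes over 45 s, if anything falls off the work surface, if the arm or the gripper's body presses on something with over 40 N, if the wrist force passes 120 N, or if a joint passes its speed limit or range.

## Robot

A 6-joint arm with a two-finger parallel gripper is mounted at the origin on the work surface. World frame = base frame: x ahead of the robot, y to its left, z up, the work surface at z = 0. Lengths are in mm, angles in rad, forces in N, time in s.
With the tool pointing down it reaches from about 300 to 775 mm from the base axis. Payload 14.6 kg.
Tool frame: the origin (TCP) lies at the very end of the fingers, on their centre line; the grasp point (between the pads) lies 19 mm behind it; z points along the fingers, y is the line along which they close (so a half turn about z gives the same grasp; the last joint's range is limited). The gripper opens to 94 mm and grips with 3 to 60 N. Pads are 16 mm wide; open, the fingers measure 119 mm over their backs; the gripper's body (75 mm by 177 mm) begins 78 mm behind the grasp point.
Start: joints at [1.281, 0.3, 1.521, -0, 1.321, -0.067], TCP at [121.527, 536.396, 205.446] pointing down, gripper open.
Joint ranges: [-3.03, 3.03], [-0.79, 2.21], [0.23, 2.52], [-1.04, 4.18], [0, 3.07], [-2.55, 2.55]. Speed limits (rad/s): [2.22, 2.22, 2.57, 3.14, 3.14, 3.14].

## Interface

Orientations are given as [roll, pitch, yaw] about the fixed x, y, z axes, in that order (R = Rz(yaw) Ry(pitch) Rx(roll)).
In Python, from cell import manip, camera, get_calibration gives the robot as it stands. The module is installed in compiled form; this text tells all that it offers.
- The arm moves only by the tool jog_arm, never from a script. Its argument "plan" is one flat list of numbers, 6 for each row, row after row: the shift along the world's x, y, z in m, then the turn, a rotation vector about the world's x, y, z in degrees. A call has 1 to 20 rows; each row is the pose to reach, as a shift and turn from the pose commanded when the call began; what a row does not reach only later rows make up. A row lasts 1/10 s, in which the tool goes at most 50 mm and 8.59 degrees, less where a joint would pass 70% of its speed; a pose out of reach is approached as far as the arm can. A call with a gripper value outside its range is refused whole. "claw" is the finger opening in m, from 0 to 0.094, set as the call begins (left out, the last holds). The fingers move at their own pace and stop on an object; "force" is the grip in N (left out, the last holds). Time passes only in rows, so rows that repeat a pose let the fingers close. It gives the time, the measured TCP pose, the force, the opening and the grip force at its end, in the units of the state.
- manip.read_state(): the state, without advancing time (a new reading comes with each control period).
- camera(name): name is "side" or "top" or "wrist"; returns (picture, depth): 400x640x3 uint8, red, green, blue; 400x640 float32, mm along the optical axis (not along the pixel's ray), 0 where there is no reading.
- get_calibration(name): a dict with "fx", "fy", "cx", "cy" (pixels), "origin" and "attitude" of the camera in the world. Camera axes: x right, y down, z forward; pixel columns grow to the right and rows downward; lengths in mm; the calibration is good to about 2 mm. A picture is of the moment at which its call begins: read the wrist's pose just before it. get_calibration takes no time and is no camera call; for the wrist camera it gives the pose at the moment of the call.
- manip.sign_off(): hands the job in; it is judged then, once.
The state is a dict: "clock": time; "joints": joint angles; "qd": joint speeds; "effort": joint torques, N m; "eef_pos": TCP position; "eef_rot": TCP orientation; "wrist_force": force on the tool from outside, world axes, zero at the start; "moment": the same for the moment, N m; "finger_gap": finger opening in mm; "finger_force": force on a finger pad.
Only numpy, scipy, OpenCV 4.12 (cv2) and the standard library are available. Lean on these libraries where they do the work, as an engineer would, in place of code of your own. Each camera call takes 0.05 s, during which the arm holds its last target. There are 200 camera calls.

## Working session

There is one attempt and no reset: what is moved stays moved. The work goes in short steps, Python scripts to look and compute and a tool call to move; the robot and the scene stay as the last step left them, time stands still between calls to the robot, and variables do not carry over. Pictures are saved under pics/ and viewed, at most 10 in all, crops included, and the job is handed in when it is done.

Besides the shell and the picture viewer there is one more tool, called after "Request:" as name(argument=value, ...) on one line, values as JSON. jog_arm: Moves the arm, as the interface text tells. Its arguments: {"type":"object","properties":{"plan":{"type":"array"},"claw":{"type":"number"},"force":{"type":"number"}},"required":["plan"]}

```bash
mkdir -p pics
cat > h.py <<'E'
import numpy as np, cv2
from cell import manip, camera, get_calibration
def cloud(name):
    c=get_calibration(name); im,d=camera(name)
    A=np.array(c["attitude"],float)
    if A.shape!=(3,3):
        from scipy.spatial.transform import Rotation as R
        A=R.from_euler('xyz',A).as_matrix()
    v,u=np.mgrid[0:400,0:640]
    P=np.dstack([(u-c["cx"])/c["fx"]*d,(v-c["cy"])/c["fy"]*d,d])@A.T+np.array(c["origin"])
    return im,d,P,c
E
python3 - <<'E'
from h import *
print(manip.read_state())
for n in("top","side"):
    im,d,P,c=cloud(n); print(n,c); cv2.imwrite(f"pics/{n}0.png",im[...,::-1])
    np.savez(f"{n}0.npz",im=im,d=d,P=P)
    m=((d>0)&(P[...,2]>12)&(P[...,2]<150)).astype(np.uint8)
    k,l,s,ce=cv2.connectedComponentsWithStats(m)
    for i in range(1,k):
        if s[i,4]>40:
            Q=P[l==i]; print(np.round(ce[i]),s[i,4],np.round(Q.min(0)),np.round(Q.max(0)))
E
```

```text
{'clock': 0.0, 'joints': array([ 1.28141230e+00,  3.00450939e-01,  1.52159027e+00, -3.04168259e-05,
        1.32069804e+00, -6.66120322e-02]), 'qd': array([ 0.00031632, -0.00140429,  0.00219828, -0.00017868, -0.00208086,
        0.00016768]), 'effort': array([-3.65784181e-03, -5.31797254e+01, -3.52743888e+01,  7.06721703e-02,
        2.42871634e-02,  1.84582700e-05]), 'eef_pos': array([121.45451441, 536.14875967, 204.89350402]), 'eef_rot': array([-3.14044665e+00, -4.69236244e-05,  2.91882818e+00]), 'wrist_force': array([ 1.43729369, -0.76095778, -0.17621573]), 'moment': array([ 0.03097034,  0.00217119, -0.07412819]), 'finger_force': 0.0, 'finger_gap': 93.94317727991137}
top {'fx': 389.31829453439406, 'fy': 389.31829453439406, 'cx': 317.8848024350282, 'cy': 196.9402822018366, 'origin': array([411.42552566,  38.55454377, 918.51160728]), 'attitude': array([-3.01283715e+00, -2.13202991e-03, -1.56923252e+00])}
[100.  70.] 4308 [754. 435.  12.] [921. 759. 150.]
[605.  56.] 3418 [ 793. -657.   12.] [ 895. -577.  140.]
[263.  77.] 1323 [791.   3.  12.] [854. 399.  32.]
[624. 114.] 1337 [ 669
[... 1142 characters left out ...]
.   12.] [ 702. -774.   62.]
[345.  49.] 987 [ 669. -737.   12.] [ 774. -645.   91.]
[502.  99.] 1849 [ 182. -577.   12.] [ 341. -425.   62.]
[347. 146.] 1675 [ 452. -338.   12.] [660. -56.  27.]
[129. 228.] 2034 [791.   2.  12.] [855. 400.  29.]
[613. 240.] 5237 [ 27. -85.  12.] [124. 120. 150.]
[285. 186.] 308 [597.   4.  16.] [634.  41.  40.]
[366. 214.] 374 [429.  40.  13.] [468.  75.  39.]
[269. 227.] 368 [573. 148.  13.] [601. 169.  69.]
[358. 251.] 465 [415. 136.  18.] [454. 174.  39.]
[ 17. 338.] 3473 [753. 461.  12.] [771. 535. 150.]
[210. 306.] 926 [576. 297.  12.] [630. 351.  28.]
[312. 312.] 1466 [426. 276.  12.] [485. 335.  56.]
[431. 386.] 2040 [241. 385.  87.] [320. 435. 150.]
```

Run:
```python
from h import *
for n in("top","side"):
    z=np.load(n+"0.npz");P=z["P"]
    for b in([597,0,12],[430,40,12],[415,135,12]):
        b=np.array(b);m=(P[...,0]>b[0]-15)&(P[...,0]<b[0]+55)&(P[...,1]>b[1]-15)&(P[...,1]<b[1]+55)&(P[...,2]>22)&(P[...,2]<60)
        Q=P[m][:,:2].astype(np.float32);print(n,cv2.minEnclosingCircle(Q),Q.mean(0),np.percentile(P[m][:,2],97))
    m=(P[...,0]>430)&(P[...,0]<680)&(P[...,1]>-360)&(P[...,1]<-45)&(P[...,2]>18)&(P[...,2]<45)
    Q=P[m][:,:2].astype(np.float32);r=cv2.minAreaRect(Q);print(r,cv2.boxPoints(r).round())
```

```text
top ((617.1221923828125, 19.27187156677246), 20.289081573486328) [614.69867   18.820673] 41.061605055288794
top ((449.16632080078125, 53.11579895019531), 19.70784568786621) [448.96362  52.96984] 41.09545288144864
top ((434.9080810546875, 151.6120147705078), 19.83242416381836) [434.6246  150.52287] 41.32697331774435
((555.2666625976562, -200.39369201660156), (257.16705322265625, 156.3623046875), 76.93663787841797) [[ 450. -308.]
 [ 602. -343.]
 [ 660.  -93.]
 [ 508.  -57.]]
side ((614.8112182617188, 21.954782485961914), 20.2258243560791) [613.2208    27.278236] 37.984177946848945
side ((448.656982421875, 56.740631103515625), 19.65202522277832) [447.25137  61.81324] 37.978782417798605
side ((434.29107666015625, 153.9869842529297), 19.818233489990234) [432.8993  159.68385] 38.27961833294409
((555.5769653320312, -198.645751953125), (260.2132873535156, 159.76756286621094), 76.62812042236328) [[ 448. -307.]
 [ 603. -344.]
 [ 663.  -91.]
 [ 508.  -54.]]
```

View pics/top0.png

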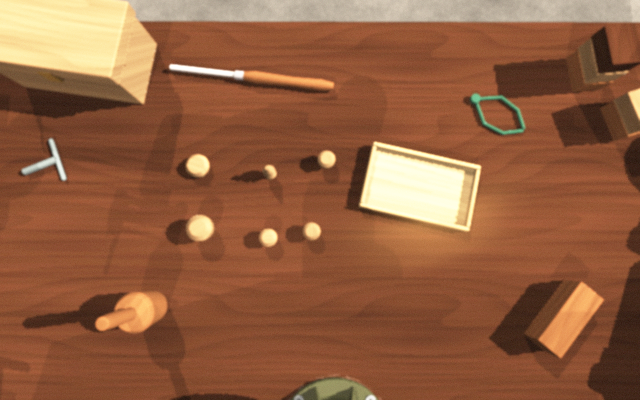

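The top view shows the three small knobs at (326,159), (312,231) and (268,237), the big knob at (200,228), the finial at (270,172), the bun foot at (198,165), and the tray at (420,187). I'll take the knobs at (449,55) and (616,20.5). The tool yaw already lies along the tray's long side.

Request:
jog_arm(plan=[0.01, -0.015, 0, 0, 0, 0, 0.033, -0.048, 0, 0, 0, 0, 0.059, -0.087, 0, 0, 0, 0, 0.085, -0.125, 0, 0, 0, 0, 0.111, -0.164, 0, 0, 0, 0, 0.138, -0.202, 0, 0, 0, 0, 0.164, -0.241, 0, 0, 0, 0, 0.19, -0.279, -0.01, 0, 0, 0, 0.216, -0.318, -0.03, 0, 0, 0, 0.242, -0.356, -0.05, 0, 0, 0, 0.269, -0.395, -0.07, 0, 0, 0, 0.295, -0.434, -0.09, 0, 0, 0, 0.315, -0.463, -0.1, 0, 0, 0, 0.325, -0.478, -0.105, 0, 0, 0, 0.3275, -0.4815, -0.105, 0, 0, 0, 0.3275, -0.4815, -0.105, 0, 0, 0, 0.3275, -0.4815, -0.105, 0, 0, 0], claw=0.064, force=15)

```text
clock: 1.8
eef_pos: [448.7, 55.7, 100.8]
eef_rot: [3.141, 0.0, 2.92]
wrist_force: [-0.1, 0.6, 0.3]
finger_gap: 63.9
finger_force: 0.0
```

Run:
```python
from h import *
s=manip.read_state();print(s["eef_pos"],s["eef_rot"],s["finger_gap"])
im,d,P,c=cloud("wrist");cv2.imwrite("pics/w1.png",im[...,::-1])
for b in([449,55],[616,20],[434,153]):
    m=(np.hypot(P[...,0]-b[0],P[...,1]-b[1])<32)&(P[...,2]>22)&(P[...,2]<50)
    Q=P[m][:,:2].astype(np.float32)
    if len(Q): print(len(Q),cv2.minEnclosingCircle(Q),Q.mean(0))
```

```text
[448.67678256  55.72884311 100.78543263] [3.14141471e+00 2.44360758e-04 2.91966235e+00] 63.852520294961884
1564 ((448.0240783691406, 52.07917022705078), 19.987476348876953) [445.5179    52.833656]
993 ((615.14404296875, 18.104963302612305), 19.96097755432129) [610.3721    19.145874]
1790 ((433.67352294921875, 150.28961181640625), 20.01276397705078) [431.55093 148.27689]
```

Request:
jog_arm(plan=[0, -0.001, -0.015, 0, 0, 0, 0, -0.001, -0.035, 0, 0, 0, 0, -0.001, -0.055, 0, 0, 0, 0, -0.001, -0.072, 0, 0, 0, 0, -0.001, -0.084, 0, 0, 0, 0, -0.001, -0.091, 0, 0, 0, 0, -0.001, -0.093, 0, 0, 0, 0, -0.001, -0.093, 0, 0, 0, 0, -0.001, -0.093, 0, 0, 0])

```text
clock: 2.75
eef_pos: [449.4, 54.0, 8.0]
eef_rot: [3.141, 0.001, 2.919]
wrist_force: [-1.1, -1.1, 0.1]
finger_gap: 63.8
finger_force: 0.0
```

Request:
jog_arm(plan=[0, 0, 0, 0, 0, 0, 0, 0, 0, 0, 0, 0, 0, 0, 0, 0, 0, 0, 0, 0, 0, 0, 0, 0, 0, 0, 0, 0, 0, 0, 0, 0, 0, 0, 0, 0, 0, 0, 0, 0, 0, 0, 0, 0, 0, 0, 0, 0, 0, 0, 0, 0, 0, 0, 0, 0, 0, 0, 0, 0], claw=0.03, force=12)

```text
clock: 3.75
eef_pos: [449.1, 53.9, 7.5]
eef_rot: [-3.142, 0.0, 2.919]
wrist_force: [-0.4, -1.1, 5.4]
finger_gap: 39.1
finger_force: 12.0
```

Request:
jog_arm(plan=[0, 0, 0.01, 0, 0, 0, 0, 0, 0.03, 0, 0, 0, 0, 0, 0.055, 0, 0, 0, 0, 0, 0.075, 0, 0, 0, 0, 0, 0.085, 0, 0, 0, 0.004, -0.012, 0.09, 0, 0, 0, 0.012, -0.038, 0.09, 0, 0, 0, 0.022, -0.07, 0.09, 0, 0, 0, 0.032, -0.102, 0.09, 0, 0, 0, 0.042, -0.134, 0.09, 0, 0, 0, 0.052, -0.166, 0.09, 0, 0, 0, 0.062, -0.198, 0.09, 0, 0, 0, 0.072, -0.23, 0.09, 0, 0, 0, 0.082, -0.262, 0.09, 0, 0, 0, 0.09, -0.286, 0.09, 0, 0, 0, 0.094, -0.299, 0.09, 0, 0, 0, 0.095, -0.302, 0.09, 0, 0, 0, 0.095, -0.302, 0.09, 0, 0, 0, 0.095, -0.302, 0.09, 0, 0, 0])

```text
clock: 5.65
eef_pos: [543.8, -247.2, 97.3]
eef_rot: [3.141, -0.001, 2.92]
wrist_force: [0.1, 0.1, -0.9]
finger_gap: 39.4
finger_force: 12.0
```

Run:
```python
from h import *
s=manip.read_state();print(s["eef_pos"],s["finger_gap"],s["wrist_force"])
im,d,P,c=cloud("side");u,v=400,150
cv2.imwrite("pics/s2.png",cv2.resize(im[60:260,200:500,::-1],None,fx=2.5,fy=2.5))
```

```text
[ 543.80148718 -247.19847691   97.30549744] 39.35696976894027 [ 0.10523213  0.11812337 -0.94191738]
```

View pics/s2.png

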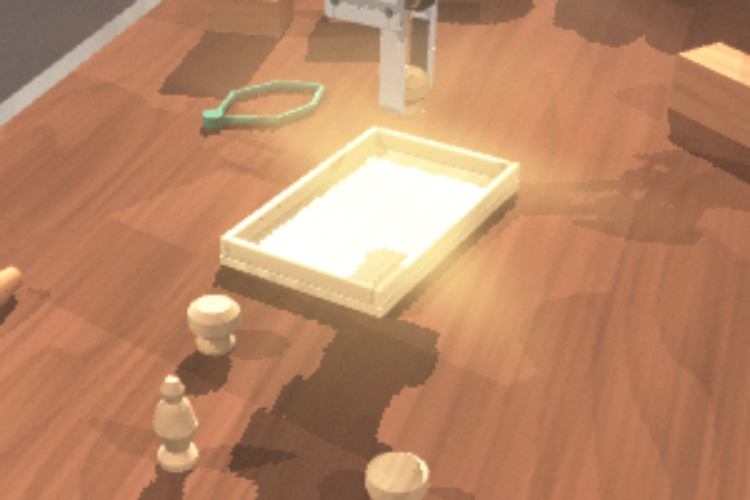

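The side crop shows the knob held between the fingers at about (412,85), roughly upright, above the tray. I'll lower it now.

Request:
jog_arm(plan=[0, 0, -0.01, 0, 0, 0, 0, 0, -0.028, 0, 0, 0, 0, 0, -0.046, 0, 0, 0, 0, 0, -0.06, 0, 0, 0, 0, 0, -0.07, 0, 0, 0, 0, 0, -0.076, 0, 0, 0, 0, 0, -0.079, 0, 0, 0, 0, 0, -0.0805, 0, 0, 0, 0, 0, -0.0815, 0, 0, 0, 0, 0, -0.0815, 0, 0, 0, 0, 0, -0.0815, 0, 0, 0])

```text
clock: 6.8
eef_pos: [544.2, -248.2, 16.3]
eef_rot: [-3.141, 0.0, 2.919]
wrist_force: [-0.2, -0.6, 0.3]
finger_gap: 39.2
finger_force: 12.0
```

Run:
```python
from h import *
im,d,P,c=cloud("side")
cv2.imwrite("pics/s3.png",cv2.resize(im[60:200,280:440,::-1],None,fx=4,fy=4))
```

```text
(no output)
```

View pics/s3.png

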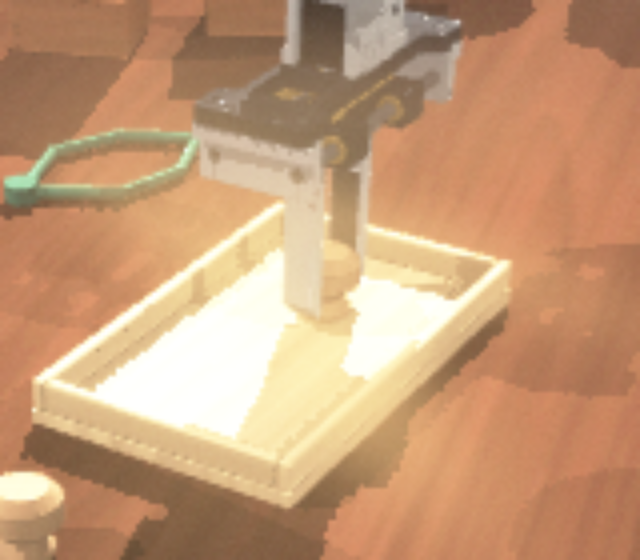

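Request:
jog_arm(plan=[0, 0, -0.001, 0, 0, 0, 0, 0, -0.001, 0, 0, 0, 0, 0, -0.001, 0, 0, 0])

```text
clock: 7.15
eef_pos: [544.3, -248.2, 15.6]
eef_rot: [-3.141, 0.001, 2.919]
wrist_force: [-0.8, 0.9, 6.0]
finger_gap: 39.3
finger_force: 12.0
```

The crop shows the knob upright on the tray floor at about (335,290), and the 6 N reading means it is touching. I'll release it and lift.

Request:
jog_arm(plan=[0, 0, 0, 0, 0, 0, 0, 0, 0, 0, 0, 0, 0, 0, 0, 0, 0, 0, 0, 0, 0, 0, 0, 0, 0, 0, 0, 0, 0, 0, 0, 0, 0, 0, 0, 0], claw=0.064)

```text
clock: 7.75
eef_pos: [544.0, -248.1, 14.9]
eef_rot: [-3.142, -0.0, 2.919]
wrist_force: [-0.0, 0.1, 0.4]
finger_gap: 64.0
finger_force: 0.0
```

Request:
jog_arm(plan=[0, 0, 0.01, 0, 0, 0, 0, 0, 0.03, 0, 0, 0, 0, 0, 0.055, 0, 0, 0, 0, 0, 0.075, 0, 0, 0, 0, 0, 0.085, 0, 0, 0, 0.003, 0.012, 0.085, 0, 0, 0, 0.01, 0.038, 0.085, 0, 0, 0, 0.02, 0.075, 0.085, 0, 0, 0, 0.03, 0.112, 0.085, 0, 0, 0, 0.04, 0.149, 0.085, 0, 0, 0, 0.05, 0.186, 0.085, 0, 0, 0, 0.06, 0.223, 0.085, 0, 0, 0, 0.068, 0.25, 0.085, 0, 0, 0, 0.071, 0.264, 0.085, 0, 0, 0, 0.072, 0.268, 0.085, 0, 0, 0, 0.072, 0.268, 0.085, 0, 0, 0, 0.072, 0.268, 0.085, 0, 0, 0])

```text
clock: 9.45
eef_pos: [615.8, 18.8, 99.8]
eef_rot: [-3.141, -0.0, 2.918]
wrist_force: [-0.5, 0.3, -0.2]
finger_gap: 64.0
finger_force: 0.0
```

Run:
```python
from h import *
s=manip.read_state();print(s["eef_pos"],s["eef_rot"],s["finger_gap"])
for n in("wrist","side"):
  im,d,P,c=cloud(n)
  for b in([616,20],[544,-248]):
    m=(np.hypot(P[...,0]-b[0],P[...,1]-b[1])<32)&(P[...,2]>28)&(P[...,2]<55)
    Q=P[m][:,:2].astype(np.float32)
    if len(Q): print(n,len(Q),cv2.minEnclosingCircle(Q),Q.mean(0),np.percentile(P[m][:,2],97))
```

```text
[615.7779487   18.80682604  99.77638868] [-3.14139486e+00 -3.10279649e-04  2.91774201e+00] 63.999511258160005
wrist 1514 ((615.4883422851562, 17.84962272644043), 20.068498611450195) [613.66394   18.271877] 38.29437559439734
wrist 972 ((545.13232421875, -242.6302490234375), 19.349281311035156) [ 547.14264 -232.65991] 44.45807313167022
side 220 ((614.8661499023438, 21.68275260925293), 20.035165786743164) [614.18176   25.779036] 38.13995932915538
side 198 ((544.8780517578125, -240.50759887695312), 19.92632293701172) [ 542.70294 -236.49675] 45.95316304144853
```

Request:
jog_arm(plan=[0, 0, -0.015, 0, 0, 0, 0, 0, -0.035, 0, 0, 0, 0, 0, -0.055, 0, 0, 0, 0, 0, -0.072, 0, 0, 0, 0, 0, -0.084, 0, 0, 0, 0, 0, -0.091, 0, 0, 0, 0, 0, -0.0925, 0, 0, 0, 0, 0, -0.0925, 0, 0, 0, 0, 0, -0.0925, 0, 0, 0])

```text
clock: 10.45
eef_pos: [616.4, 19.9, 8.2]
eef_rot: [3.141, 0.001, 2.919]
wrist_force: [0.1, 0.2, -0.4]
finger_gap: 63.9
finger_force: 0.0
```

Request:
jog_arm(plan=[0, 0, 0, 0, 0, 0, 0, 0, 0, 0, 0, 0, 0, 0, 0, 0, 0, 0, 0, 0, 0, 0, 0, 0, 0, 0, 0, 0, 0, 0, 0, 0, 0, 0, 0, 0, 0, 0, 0, 0, 0, 0, 0, 0, 0, 0, 0, 0, 0, 0, 0, 0, 0, 0], claw=0.03)

```text
clock: 11.35
eef_pos: [616.1, 19.9, 7.6]
eef_rot: [3.142, 0.0, 2.919]
wrist_force: [-0.4, 0.0, 3.5]
finger_gap: 39.2
finger_force: 12.0
```

Request:
jog_arm(plan=[0, 0, 0.01, 0, 0, 0, 0, 0, 0.03, 0, 0, 0, 0, 0, 0.055, 0, 0, 0, 0, 0, 0.075, 0, 0, 0, 0, 0, 0.087, 0, 0, 0, -0.003, -0.01, 0.09, 0, 0, 0, -0.009, -0.03, 0.09, 0, 0, 0, -0.017, -0.058, 0.09, 0, 0, 0, -0.026, -0.088, 0.09, 0, 0, 0, -0.034, -0.118, 0.09, 0, 0, 0, -0.042, -0.145, 0.09, 0, 0, 0, -0.047, -0.163, 0.09, 0, 0, 0, -0.049, -0.17, 0.09, 0, 0, 0, -0.049, -0.171, 0.09, 0, 0, 0, -0.049, -0.171, 0.09, 0, 0, 0, -0.049, -0.171, 0.09, 0, 0, 0])

```text
clock: 12.95
eef_pos: [567.2, -150.3, 97.3]
eef_rot: [3.141, -0.0, 2.92]
wrist_force: [-0.0, 0.6, -0.2]
finger_gap: 39.7
finger_force: 12.0
```

Request:
jog_arm(plan=[0, 0, -0.01, 0, 0, 0, 0, 0, -0.028, 0, 0, 0, 0, 0, -0.046, 0, 0, 0, 0, 0, -0.06, 0, 0, 0, 0, 0, -0.07, 0, 0, 0, 0, 0, -0.076, 0, 0, 0, 0, 0, -0.079, 0, 0, 0, 0, 0, -0.0805, 0, 0, 0, 0, 0, -0.0815, 0, 0, 0, 0, 0, -0.082, 0, 0, 0, 0, 0, -0.082, 0, 0, 0])

```text
clock: 14.05
eef_pos: [567.2, -151.1, 15.7]
eef_rot: [-3.142, 0.0, 2.919]
wrist_force: [-0.0, 0.3, -0.5]
finger_gap: 38.8
finger_force: 12.0
```

Request:
jog_arm(plan=[0, 0, -0.0005, 0, 0, 0, 0, 0, -0.0005, 0, 0, 0, 0, 0, -0.0005, 0, 0, 0])

```text
clock: 14.35
eef_pos: [567.3, -151.2, 15.6]
eef_rot: [-3.142, 0.001, 2.919]
wrist_force: [-1.4, 0.8, 4.9]
finger_gap: 39.6
finger_force: 12.0
```

Request:
jog_arm(plan=[0, 0, 0, 0, 0, 0, 0, 0, 0, 0, 0, 0, 0, 0, 0, 0, 0, 0, 0, 0, 0, 0, 0, 0, 0, 0, 0, 0, 0, 0, 0, 0, 0, 0, 0, 0], claw=0.064)

```text
clock: 14.95
eef_pos: [567.0, -151.1, 14.9]
eef_rot: [-3.142, -0.0, 2.919]
wrist_force: [0.0, 0.1, -0.7]
finger_gap: 64.1
finger_force: 0.0
```

Request:
jog_arm(plan=[0, 0, 0.01, 0, 0, 0, 0, 0, 0.03, 0, 0, 0, 0, 0, 0.06, 0, 0, 0, 0, 0, 0.1, 0, 0, 0, 0, 0, 0.13, 0, 0, 0, -0.02, 0.01, 0.15, 0, 0, 0, -0.05, 0.03, 0.16, 0, 0, 0, -0.08, 0.06, 0.16, 0, 0, 0, -0.11, 0.09, 0.16, 0, 0, 0, -0.14, 0.11, 0.16, 0, 0, 0, -0.16, 0.12, 0.16, 0, 0, 0, -0.17, 0.125, 0.16, 0, 0, 0, -0.17, 0.125, 0.16, 0, 0, 0, -0.17, 0.125, 0.16, 0, 0, 0])

```text
clock: 16.35
eef_pos: [397.8, -26.5, 175.4]
eef_rot: [3.142, 0.001, 2.919]
wrist_force: [1.0, 0.3, -0.3]
finger_gap: 64.1
finger_force: 0.0
```

Run:
```python
from h import *
for n in("top","side"):
  im,d,P,c=cloud(n); cv2.imwrite(f"pics/{n}4.png",cv2.resize(im[60:300,220:520,::-1],None,fx=2.4,fy=2.4))
  for b in([567,-151],[544,-248],[434.5,152.5]):
    m=(np.hypot(P[...,0]-b[0],P[...,1]-b[1])<32)&(P[...,2]>33)&(P[...,2]<55)
    Q=P[m][:,:2].astype(np.float32)
    if len(Q): print(n,len(Q),cv2.minEnclosingCircle(Q),np.percentile(P[m][:,2],97))
```

```text
top 241 ((568.13720703125, -149.4403533935547), 20.219982147216797) 49.09660662320016
top 250 ((544.6973876953125, -245.90591430664062), 19.819337844848633) 49.00856579781611
top 218 ((434.9250793457031, 151.32261657714844), 19.57787322998047) 40.95394781855902
side 191 ((568.9392700195312, -146.66384887695312), 21.48370361328125) 45.73179821442191
side 160 ((544.5999145507812, -242.3843536376953), 19.516075134277344) 46.089169381419886
side 250 ((434.6990966796875, 154.6587371826172), 18.673173904418945) 38.603838661395145
```

View pics/side4.png

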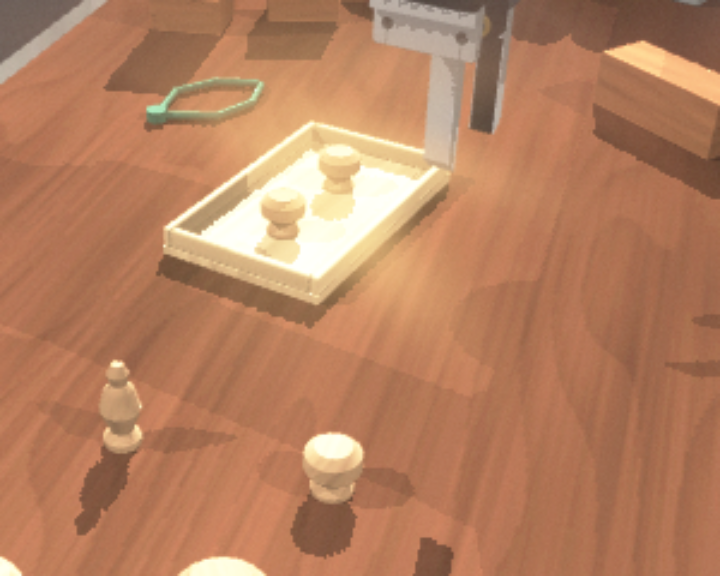

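The crop shows both knobs upright in the tray at (282,210) and (338,168), and the third still standing at (333,467). The gripper is clear of everything.

```bash
python3 -c "
from cell import manip
print(manip.sign_off())"
```

```text
the job is handed in; nothing more can be done
None
```

Two small knobs are standing upright in the order tray, the third is still where it started, and the job was handed in after about 16 of the 45 s; sign-off gave no verdict.

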